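Shield the light box window and hold its shutter open

TASK

Lift the larger black ring up off its post and lay it flat over the collar of the light box's window as a light shield, then let go of it. Then pull the box's spring-shut shutter out by its upright handle until the middle of the handle is in line with the index clip on the rail, and keep it there: finish while still gripping the handle, since the spring shuts it when let go. Leave the smaller ring on its post and do not knock over or push away the other things.

Things in the scene. Friction and masses are not known exactly. Their poses are not given: they have to be found in the camera images.
- shield_mid (a point): centre (half-way up, on the axis) of the shield, the larger of two loose black plastic rings: 58 mm outer diameter, 40 mm bore, 30 mm tall, about 0.11 kg; z axis along its bore. It starts flat on the shoulder of stand_a, the post up its bore (centre 75 mm above the table, up to 5 mm off the post's axis); it must rise over 45 mm straight up to come off
- slim_mid (a point): centre of the smaller black ring (bystander, 42 mm outer diameter, 28 mm bore, 30 mm tall), which hangs on stand_b in the same way and stays there; too narrow for the window's collar
- stand_a: fixed ring stand, one of two alike whose places are swapped between runs: 68 mm foot disc, a shoulder disc 52 mm across with its top 60 mm above the table, and above it a bare post 20 mm in diameter ending 105 mm above the table; origin at the centre of its foot, on the table; carries the shield at the start
- stand_b: fixed ring stand, one of two alike whose places are swapped between runs: 68 mm foot disc, a shoulder disc 52 mm across with its top 60 mm above the table, and above it a bare post 20 mm in diameter ending 105 mm above the table; origin at the centre of its foot, on the table; carries the small ring
- window (a point): centre of the round window in the light box's top face, at that face (60 mm above the table). The box is fixed, 120 mm (x) by 130 mm (y), window in its middle; z up, the shutter pulls out along -x. Round the window a collar of 32 mm outer diameter stands 6 mm proud. The shield seated over it lies flat on the top face, its centre 15 mm above this point, with 4 mm play
- handle (a point): grip point of the shutter's handle, an upright aluminium plate 10 mm thick along the box's x (the pull), 36 mm wide, standing 45 to 110 mm above the table at the end of the flat dark shutter; on its mid-plane, 95 mm above the table. Shut, it is 105 mm from the window's centre along the box's -x (45 mm in front of the box). Axes as the box's
- shutter (a joint): how far the shutter is pulled out of the box, m: 0 shut (as at the start), end stop at 0.09. A spring always pulls it shut: 3 N when shut, growing by 0.6 N per 10 mm; let go, it slides home. It keeps being reported while the handle is held
- mark (a point): top of the tip (64 mm above the table) of the index clip's upright steel fin, 4 mm thick, fixed on the low scale rail that runs out of the box on its +y side, 32 mm aside of the handle's middle line. Axes as the box's. The handle is at the mark when its mid-plane has this point's x in the box's axes: 30 to 60 mm of pull, different every time
- jar: bystander: closed glass jar with a screw cap, 60 mm diameter, 90 mm tall, loose; origin at the centre of its underside
- beaker: bystander: open glass beaker, 64 mm diameter, 85 mm tall, loose; origin at the centre of its underside
- flask: bystander: conical glass flask, 84 mm wide at the foot, 130 mm tall, loose; origin at the centre of its underside
- dish: bystander: low clear round dish, 60 mm diameter, 15 mm tall, loose; origin at the centre of its underside
- slidecase: bystander: flat white plastic box, 85 x 60 x 30 mm, loose; origin at the centre of its underside
- pen: bystander: marker pen lying flat, about 140 mm long, 14 mm thick, loose; origin on its underside about 50 mm from the pen's bare end, its x axis along the pen
Mind the look-alikes: they are no part of the job. Leave any blue look-alike of the stand_a alone.

How it is judged:
On the way, in this order (a step that is already met when the one before it is completed fails the run):
1. the larger ring is held in the fingers, clear above its post (height (world z) of shield_mid above 0.122 m and contact force between the fingers and shield above 0.3 N), for 0.1 s.
2. the larger ring lies flat over the window's collar, released (horizontal distance between shield_mid and window below 0.007 m and z of shield_mid in the frame of window between 0.01 and 0.019 m and angle between shield_mid's own z axis and vertical below 0.1 rad and contact force between each of the arm, the fingers and shield below 0.1 N), for 0.2 s.
3. the handle is held at the mark (x of handle in the frame of mark between -0.006 and 0.006 m and velocity of joint shutter between -0.01 and 0.01 m/s and contact force between the fingers and shutter above 1 N), for 0.3 s.
At the end, for the whole second after the job is handed in: The larger ring lies flat over the window collar (centre within 7 mm sideways, 10 to 19 mm above the top face, tilt under 0.1 rad), untouched; the handle mid-plane is within 6 mm of the index clip along the pull, still (under 10 mm/s), held by the fingers with over 1 N (all of step 2 and all of step 3); the arm keeps its last pose, push and grip.
It fails at once if a bystander (jar, beaker, flask, dish, flat box or pen) is pushed over 30 mm away (distance of any of jar, beaker, flask, dish, slidecase, pen from where it was at the start of the episode above 0.03 m).
It fails at once if the jar, beaker or flask is knocked over (angle between any of jar, beaker, flask's own z axis and vertical above 0.5 rad).
It fails at once if the smaller ring is taken from its stand (distance of slim_mid from where it was at the start of the episode above 0.03 m).
It also fails if it takes over 53 s, if anything falls off the work surface, if the arm or the gripper's body presses on something with over 40 N, if the wrist force passes 120 N, or if a joint passes its speed limit or range.

ROBOT

A 6-joint arm with a two-finger parallel gripper is mounted at the origin on the work surface. World frame = base frame: x ahead of the robot, y to its left, z up, the work surface at z = 0. Lengths are in m, angles in rad, forces in N, time in s.
With the tool pointing down it reaches from about 0.375 to 0.9 m from the base axis. Payload 3.1 kg.
Tool frame: the origin (TCP) lies at the centre of the arm's flange, where the gripper is bolted on; the fingertips stand 182 mm ahead of it and the grasp point (between the pads) lies 164 mm ahead of it; z points along the fingers, y is the line along which they close (so a half turn about z gives the same grasp; the last joint's range is limited). The gripper opens to 87 mm and grips with 3 to 60 N. Pads are 19 mm wide; open, the fingers measure 117 mm over their backs; the gripper's body (75 mm by 190 mm) begins 51 mm behind the grasp point.
Start: joints at [1.004, 0.527, 1.433, -0, 1.181, -0.178], TCP at [0.236, 0.579, 0.405] pointing down, gripper open.
Joint ranges: [-3.08, 3.08], [-0.75, 2.2], [0.22, 2.44], [-1.43, 4.57], [0, 2.65], [-2.85, 2.85]. Speed limits (rad/s): [2.79, 2.79, 3.14, 3.14, 3.14, 3.14].

INTERFACE

Orientations are given as a unit quaternion [x, y, z, w].
In Python, from cell import arm, eyes gives the robot as it stands.
- The arm moves only by the tool jog_arm, never from a script. Its argument "deltas" is a list of rows, each an object with "claw": the opening in per cent of the stroke, from 0 (shut) to 100 (fully open); "offset": the shift along the tool's x, y, z each as a share of 0.6 m, from -1 to 1, a list of three; "dr": the turn, a rotation vector about the tool's x, y, z each as a share of pi rad, from -1 to 1, a list of three. A call has 1 to 8 rows; each row is the pose to reach, as a shift and turn from the pose commanded when the call began, along the tool's axes at that moment, turning the shorter way round; what a row does not reach only later rows make up. A row lasts 1/12 s, in which the tool goes at most 41.7 mm and 7.16 degrees, less where a joint would pass 70% of its speed; a pose out of reach is approached as far as the arm can. A call with a number of a shift or a turn outside -1 to 1 is refused whole. A call with a gripper value outside its range is refused whole. The fingers move at their own pace and stop on an object; "force" is the grip in N (left out, the last holds). Time passes only in rows, so rows that repeat a pose let the fingers close. It gives the time, the measured TCP pose, the force, the opening and the grip force at its end, in the units of the state.
- arm.get_obs(): the state, without advancing time (a new reading comes with each control period).
- eyes.grab_frame(name): name is "scene" or "top" or "wrist"; returns the picture (384x512x3 uint8, red, green, blue); there is no depth.
- eyes.calibration(name): a dict with "fx", "fy", "cx", "cy" (pixels), "rvec" (rotation vector, rad) and "tvec" (3), from world to camera coordinates, as OpenCV has them. Camera axes: x right, y down, z forward; pixel columns grow to the right and rows downward; lengths in m; the calibration is good to about 2 mm. A picture is of the moment at which its call begins: read the wrist's pose just before it. calibration takes no time and is no camera call; for the wrist camera it gives the pose at the moment of the call.
- arm.sign_off(): hands the job in; it is judged then, once.
The state is a dict: "t": time; "qpos": joint angles; "joint_vel": joint speeds; "tau": joint torques, N m; "ee_pos": TCP position; "tcp_rot": TCP orientation; "wrist_force": force on the tool from outside, world axes, zero at the start; "wrist_torque": the same for the moment, N m; "width": finger opening in m; "gripper_force": force on a finger pad.
Only numpy, scipy, OpenCV 4.12 (cv2) and the standard library are available. Lean on these libraries where they do the work, as an engineer would, in place of code of your own. Each camera call takes 0.05 s, during which the arm holds its last target. There are 200 camera calls.

## Working session

There is one attempt and no reset: what is moved stays moved. The work goes in short steps, Python scripts to look and compute and a tool call to move; the robot and the scene stay as the last step left them, time stands still between calls to the robot, and variables do not carry over. Pictures are saved under pics/ and viewed, at most 10 in all, crops included, and the job is handed in when it is done.

Besides the shell and the picture viewer there is one more tool, called after "Call:" as name([rows], argument=value, ...), one row to a line, values as JSON. jog_arm: Moves the arm, as the interface text tells. Shift numbers are shares of 0.6 m and turn numbers shares of pi rad, none past 1 either way. Its arguments: {"type":"object","properties":{"deltas":{"type":"array"},"force":{"type":"number"}},"required":["deltas"]}

```bash
ls; mkdir -p pics
python3 - <<'E'
from cell import arm, eyes
import cv2, numpy as np
o=arm.get_obs(); print(o)
for n in ("scene","top"):
    im=eyes.grab_frame(n); cv2.imwrite(f"pics/{n}0.png",im[:,:,::-1]); print(n,eyes.calibration(n))
E
```

```text
pics
{'t': 0.0, 'qpos': array([ 1.00451568e+00,  5.28502536e-01,  1.43390554e+00, -3.98100041e-06,
        1.18139723e+00, -1.78520657e-01]), 'joint_vel': array([ 0.00254552,  0.00108142,  0.00047794, -0.00363187,  0.00094751,
        0.0001491 ]), 'tau': array([-7.20349217e-04, -4.40045750e+01, -1.76589507e+01,  6.31219684e-02,
        5.84689470e-02, -1.66622181e-04]), 'ee_pos': array([0.23612142, 0.57831254, 0.40374782]), 'tcp_rot': array([ 1.92666772e-01,  9.81263620e-01, -1.03116580e-03, -4.00825660e-04]), 'wrist_force': array([0.98908291, 0.29798794, 0.88141107]), 'wrist_torque': array([-0.00753195,  0.08484499, -0.01878624]), 'gripper_force': 0.0, 'width': 0.08683239084057412}
scene {'fx': 457.375871223038, 'fy': 457.375871223038, 'cx': 252.2182084299093, 'cy': 188.80139938087015, 'rvec': array([ 1.13717394,  2.56462662, -0.74955666]), 'tvec': array([ 0.3679913 , -0.32357613,  1.63006802])}
top {'fx': 363.8941622876494, 'fy': 363.8941622876494, 'cx': 251.44960091256868, 'cy': 192.68755768702536, 'rvec': array([ 2.16049671, -2.1793843 ,  0.08037438]), 'tvec': array([0.01242127, 0.60815668, 1.00237399])}
```

View pics/top0.png

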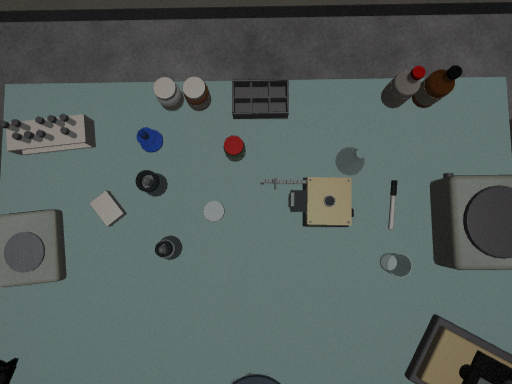

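View pics/scene0.png

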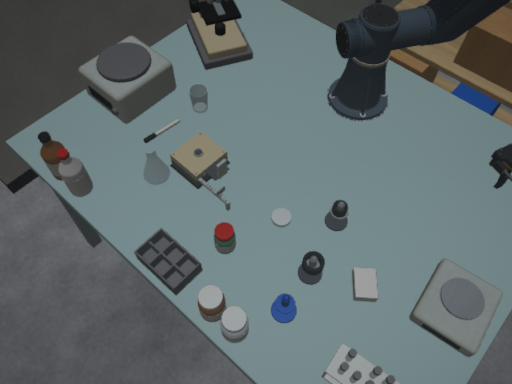

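The top view shows two grey stands with black rings at about (150,182) and (166,248), and a blue look-alike at (150,140). The light box is at (329,201), with the shutter handle on its left at about (297,201) and the rail and clip at about (275,183). The ring at (150,182) looks bigger, so I'll confirm that in an enlarged crop.

Run:
```python
import cv2, numpy as np
t=cv2.imread("pics/top0.png"); s=cv2.imread("pics/scene0.png")
def c(im,x,y,w,h,k): return cv2.resize(im[y:y+h,x:x+w],(w*k,h*k),interpolation=cv2.INTER_CUBIC)
a=c(t,125,160,66,100,4); b=c(s,290,190,66,100,4); d=c(t,255,170,110,65,5)
row=np.hstack([a,b]); out=np.zeros((400,528+0,3),np.uint8); out[:]=row
cv2.imwrite("pics/crop1.png",np.clip(out*1.6,0,255).astype(np.uint8))
e=c(s,165,130,80,80,5); d=c(t,255,165,80,80,5)
cv2.imwrite("pics/crop2.png",np.clip(np.hstack([d,e])*1.3,0,255).astype(np.uint8))
```

```text
(no output)
```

View pics/crop1.png

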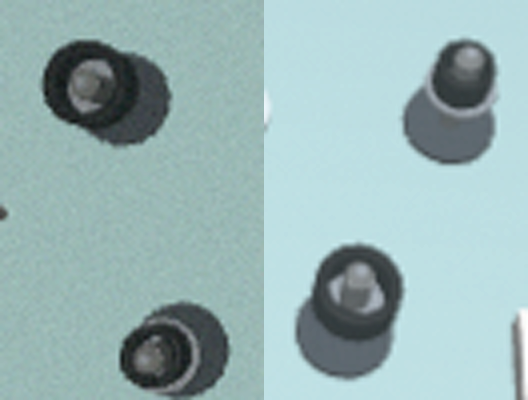

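View pics/crop2.png

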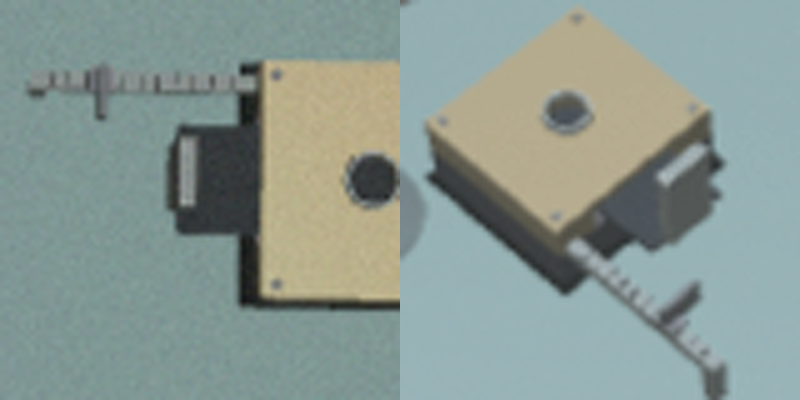

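Crop 1 settles it. The ring at top (147,181), scene (313,263), covers its whole shoulder, so it is the large shield. The one at top (165,248) leaves the pale shoulder rim showing, so it is the slim ring. Crop 2 shows the clip fin at top px of about (275,183), the handle at about (292,199) and the window at about (329,201).

```bash
cat > h.py <<'E'
import cv2, numpy as np
from cell import arm, eyes
from scipy.spatial.transform import Rotation as R
def cast(cal,uv,z):
    Rm=cv2.Rodrigues(np.array(cal["rvec"]))[0]; t=np.array(cal["tvec"]); c=-Rm.T@t
    d=Rm.T@np.array([(uv[0]-cal["cx"])/cal["fx"],(uv[1]-cal["cy"])/cal["fy"],1]); return c+d*(z-c[2])/d[2]
def proj(cal,p):
    Rm=cv2.Rodrigues(np.array(cal["rvec"]))[0]; q=Rm@np.array(p)+cal["tvec"]
    return np.array([cal["fx"]*q[0]/q[2]+cal["cx"],cal["fy"]*q[1]/q[2]+cal["cy"]])
def jog(target,yaw_q=None):
    """delta in tool axes (share units) from measured pose to a world TCP target and quaternion"""
    o=arm.get_obs(); r=R.from_quat(o["tcp_rot"])
    out=r.inv().apply(np.array(target)-o["ee_pos"])/0.6
    dr=(r.inv()*R.from_quat(yaw_q)).as_rotvec()/np.pi if yaw_q is not None else np.zeros(3)
    return out.round(4),dr.round(4)
E
python3 - <<'E'
from h import *
t=cv2.imread("pics/top0.png"); cal=eyes.calibration("top"); hsv=cv2.cvtColor(t,cv2.COLOR_BGR2HSV)
g=hsv[...,2]
m=(g<40).astype(np.uint8); m2=np.zeros_like(m); m2[165:200,130:160]=m[165:200,130:160]
cs,_=cv2.findContours(m2,cv2.RETR_EXTERNAL,cv2.CHAIN_APPROX_NONE); c=max(cs,key=cv2.contourArea)
e=cv2.fitEllipse(c); print("ring",e,cast(cal,e[0],.075),cast(cal,e[0],.09))
tan=((hsv[...,0]>12)&(hsv[...,0]<28)&(hsv[...,1]>50)&(g>90)).astype(np.uint8); tan[:, :290]=0;tan[:,370:]=0;tan[:160]=0;tan[240:]=0
cs,_=cv2.findContours(tan,cv2.RETR_EXTERNAL,cv2.CHAIN_APPROX_NONE); c=max(cs,key=cv2.contourArea)
b=cv2.minAreaRect(c); P=cv2.boxPoints(b); W=np.array([cast(cal,p,.06) for p in P]); print(b); print(W, W.mean(0), [np.linalg.norm(W[i]-W[i-1]) for i in range(4)])
for n,uv,z in (("win",(329.3,200.8),.062),("handle",(292.3,199),.11),("fin",(275,183),.064),("slim",(163,249),.075),("blue",(150,140),.05),("dish",(214,211),.01),("jar",(234,146),.09),("rail end",(262,182),.05)): print(n,cast(cal,uv,z))
print(eyes.calibration("wrist"))
E
```

```text
ring ((147.46456909179688, 181.15631103515625), (20.38929557800293, 23.620880126953125), 105.10025787353516) [0.63803793 0.28841977 0.075     ] [0.63619448 0.28388983 0.09      ]
((329.0, 200.5), (47.0, 44.0), 90.0)
[[ 0.64705938 -0.14593533  0.06      ]
 [ 0.64586524 -0.26607633  0.06      ]
 [ 0.5177635  -0.26198157  0.06      ]
 [ 0.51872722 -0.14318489  0.06      ]] [ 0.58235383 -0.20429453  0.06      ] [np.float64(0.12836163374072118), np.float64(0.1201469408410452), np.float64(0.1281671597461318), np.float64(0.11880059380606031)]
win [ 0.58103806 -0.20472798  0.062     ]
handle [ 0.58351217 -0.09968083  0.11      ]
fin [ 0.63090614 -0.05786571  0.064     ]
slim [0.45538199 0.24369486 0.075     ]
blue [0.75752366 0.29079861 0.05      ]
dish [0.55803681 0.11511103 0.01      ]
jar [0.72898604 0.0521328  0.09      ]
rail end [ 0.63564266 -0.0226508   0.05      ]
{'fx': 334.46734396043894, 'fy': 334.46734396043894, 'cx': 256.13880467934473, 'cy': 189.22343569305696, 'rvec': array([-2.41802306, -1.62344521, -0.21429026]), 'tvec': array([-0.62374111, -0.03171818,  0.39135775])}
```

Run:
```python
from h import *
q=R.from_matrix(np.array([[-1,0,0],[0,1,0],[0,0,-1]]).T).as_quat(); print(jog([.58,.286,.38],q)); print(jog([.4076,.4321,.392]))
c=eyes.calibration("wrist"); Rm=cv2.Rodrigues(c["rvec"])[0]; p=-Rm.T@c["tvec"]; o=arm.get_obs(); r=R.from_quat(o["tcp_rot"])
print("cam in tool",r.inv().apply(p-o["ee_pos"]), r.inv().apply(Rm[2]))
```

```text
(array([-0.7148, -0.2343,  0.04  ]), array([-0.0006, -0.0002, -0.1234]))
(array([-0.3567, -0.1175,  0.0199]), array([0., 0., 0.]))
cam in tool [ 0.0714954  -0.00010206  0.0191535 ] [-2.62627650e-01 -2.36075927e-04  9.64897229e-01]
```

Call:
jog_arm([
  {"claw": 100,"offset": [-0.357,-0.117,0.02],"dr": [0,0,-0.1234]},
  {"claw": 100,"offset": [-0.357,-0.117,0.02],"dr": [0,0,-0.1234]},
  {"claw": 100,"offset": [-0.357,-0.117,0.02],"dr": [0,0,-0.1234]},
  {"claw": 100,"offset": [-0.715,-0.234,0.04],"dr": [0,0,-0.1234]},
  {"claw": 100,"offset": [-0.715,-0.234,0.04],"dr": [0,0,-0.1234]},
  {"claw": 100,"offset": [-0.715,-0.234,0.04],"dr": [0,0,-0.1234]},
  {"claw": 100,"offset": [-0.715,-0.234,0.04],"dr": [0,0,-0.1234]},
  {"claw": 100,"offset": [-0.715,-0.234,0.04],"dr": [0,0,-0.1234]},
])

```text
t: 0.77
ee_pos: [0.4858, 0.3661, 0.3869]
tcp_rot: [0.0, 1.0, -0.0, -0.0]
wrist_force: [0.0, 0.7, 0.8]
width: 0.0871
gripper_force: 0.0
```

Run:
```python
from h import *
q=[0,1,0,0]; print(jog([.58,.286,.38],q),arm.get_obs()["ee_pos"])
```

```text
(array([-0.157 , -0.1334,  0.0114]), array([-0.0001, -0.0003, -0.    ])) [0.48583568 0.36605022 0.38692242]
```

Call:
jog_arm([
  {"claw": 100,"offset": [-0.15,-0.133,0.011],"dr": [0,0,0]},
  {"claw": 100,"offset": [-0.15,-0.133,0.011],"dr": [0,0,0]},
  {"claw": 100,"offset": [-0.15,-0.133,0.011],"dr": [0,0,0]},
  {"claw": 100,"offset": [-0.15,-0.133,0.011],"dr": [0,0,0]},
  {"claw": 100,"offset": [-0.15,-0.133,0.011],"dr": [0,0,0]},
])

```text
t: 1.18
ee_pos: [0.5762, 0.2859, 0.3799]
tcp_rot: [0.002, 1.0, -0.0, -0.001]
wrist_force: [-0.1, 0.2, -0.2]
width: 0.0868
gripper_force: 0.0
```

Run:
```python
from h import *
o=arm.get_obs(); cal=eyes.calibration("wrist"); im=eyes.grab_frame("wrist")[:,:,::-1].copy(); cv2.imwrite("pics/w1.png",im)
print(o["ee_pos"],proj(cal,[.637,.286,.09]))
g=im.max(2); m=(g<45).astype(np.uint8)
for c in cv2.findContours(m,cv2.RETR_EXTERNAL,cv2.CHAIN_APPROX_NONE)[0]:
    if cv2.contourArea(c)>300:
        e=cv2.fitEllipse(c); print(e,cv2.contourArea(c),cast(cal,e[0],.09))
```

```text
[0.5761805  0.28589325 0.3798761 ] [256.90328915 253.64329972]
((251.26661682128906, 307.78387451171875), (173.0305938720703, 533.4598999023438), 89.68106842041016) 49715.5 [0.69189247 0.28052615 0.09      ]
((198.3787841796875, 33.63931655883789), (52.96281433105469, 63.07236099243164), 150.69186401367188) 2618.5 [0.45761315 0.243189   0.09      ]
```

View pics/w1.png

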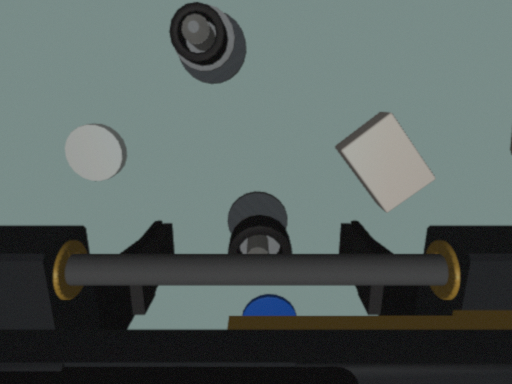

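The wrist view shows the shield at about (260,245), half hidden behind the gripper's bar, with the slim ring at (198,34). I'll shift the camera forward in +x to clear the view.

Call:
jog_arm([
  {"claw": 100,"offset": [-0.14,0,0],"dr": [0,0,0]},
  {"claw": 100,"offset": [-0.14,0,0],"dr": [0,0,0]},
  {"claw": 100,"offset": [-0.14,0,0],"dr": [0,0,0]},
  {"claw": 100,"offset": [-0.14,0,0],"dr": [0,0,0]},
])

```text
t: 1.57
ee_pos: [0.6591, 0.289, 0.38]
tcp_rot: [-0.0, 1.0, 0.0, -0.0]
wrist_force: [-1.0, -0.4, 0.3]
width: 0.0867
gripper_force: 0.0
```

Run:
```python
from h import *
o=arm.get_obs(); cal=eyes.calibration("wrist"); im=eyes.grab_frame("wrist")[:,:,::-1].copy(); cv2.imwrite("pics/w2.png",im)
print(o["ee_pos"],proj(cal,[.637,.286,.09]))
g=im.max(2); 
for th in (35,45):
  m=(g<th).astype(np.uint8); m[220:]=0
  for c in cv2.findContours(m,cv2.RETR_EXTERNAL,cv2.CHAIN_APPROX_NONE)[0]:
    if 300<cv2.contourArea(c)<6000:
        e=cv2.fitEllipse(c); print(th,e,cv2.contourArea(c),cast(cal,e[0],.09),cast(cal,e[0],.075))
print(jog([.637,.286,.249],[0,1,0,0]))
```

```text
[0.65905971 0.28902945 0.3799746 ] [252.62129015 160.93126018]
35 ((255.4520263671875, 159.70028686523438), (49.36985397338867, 51.478519439697266), 3.4052042961120605) 418.5 [0.6359782  0.28832275 0.09      ] [0.63866471 0.28829979 0.075     ]
45 ((255.5303497314453, 160.24342346191406), (66.82097625732422, 68.92965698242188), 176.6085968017578) 3615.0 [0.63642887 0.28838674 0.09      ] [0.63914034 0.28836733 0.075     ]
(array([ 0.0339, -0.0052,  0.2184]), array([-0.    , -0.0008,  0.0004]))
```

View pics/w2.png

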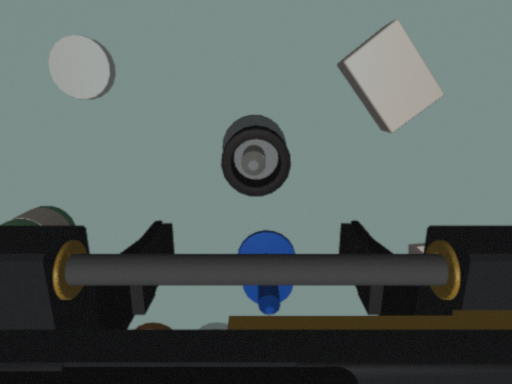

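The wrist view shows the shield's top rim centred at (255.5,160), which casts to (0.636, 0.288) at z = 0.09. This agrees with the top view. Next I centre over it, descend and grip.

Call:
jog_arm([
  {"claw": 100,"offset": [0.037,-0.001,0.05],"dr": [0,0,0]},
  {"claw": 100,"offset": [0.037,-0.001,0.1],"dr": [0,0,0]},
  {"claw": 100,"offset": [0.037,-0.001,0.15],"dr": [0,0,0]},
  {"claw": 100,"offset": [0.037,-0.001,0.19],"dr": [0,0,0]},
  {"claw": 100,"offset": [0.037,-0.001,0.218],"dr": [0,0,0]},
  {"claw": 100,"offset": [0.037,-0.001,0.218],"dr": [0,0,0]},
])

```text
t: 2.12
ee_pos: [0.6325, 0.288, 0.2459]
tcp_rot: [-0.001, 1.0, -0.001, -0.005]
wrist_force: [-0.3, -0.4, 0.1]
width: 0.0871
gripper_force: 0.0
```

Call:
jog_arm([
  {"claw": 40,"offset": [0,0,0],"dr": [0,0,0]},
  {"claw": 40,"offset": [0,0,0],"dr": [0,0,0]},
  {"claw": 40,"offset": [0,0,0],"dr": [0,0,0]},
  {"claw": 40,"offset": [0,0,0],"dr": [0,0,0]},
  {"claw": 40,"offset": [0,0,0],"dr": [0,0,0]},
  {"claw": 40,"offset": [0,0,0],"dr": [0,0,0]},
], force=15)

```text
t: 2.62
ee_pos: [0.6368, 0.2874, 0.2514]
tcp_rot: [0.0, 1.0, 0.0, 0.001]
wrist_force: [-0.6, -0.8, 3.5]
width: 0.0589
gripper_force: 15.0
```

Call:
jog_arm([
  {"claw": 40,"offset": [0,0,-0.03],"dr": [0,0,0]},
  {"claw": 40,"offset": [0,0,-0.06],"dr": [0,0,0]},
  {"claw": 40,"offset": [0,0,-0.1],"dr": [0,0,0]},
  {"claw": 40,"offset": [0,0,-0.15],"dr": [0,0,0]},
  {"claw": 40,"offset": [0,0,-0.19],"dr": [0,0,0]},
  {"claw": 40,"offset": [0,0,-0.19],"dr": [0,0,0]},
  {"claw": 40,"offset": [0,0,-0.19],"dr": [0,0,0]},
])

```text
t: 3.2
ee_pos: [0.6368, 0.2872, 0.366]
tcp_rot: [0.0, 1.0, 0.001, 0.002]
wrist_force: [-0.5, 0.1, -1.2]
width: 0.0586
gripper_force: 15.0
```

Run:
```python
from h import *
o=arm.get_obs(); print(o["ee_pos"],o["wrist_force"],o["width"]); print(jog([.53,-.16,.38],[0,1,0,0]))
```

```text
[0.63684828 0.28722666 0.36600179] [-0.48047896  0.08199581 -1.17189767] 0.05864496973864132
(array([ 0.1777, -0.7454, -0.0248]), array([ 0.0003,  0.0013, -0.0001]))
```

Call:
jog_arm([
  {"claw": 40,"offset": [-0.038,-0.729,-0.023],"dr": [0,0,0]},
  {"claw": 40,"offset": [-0.038,-0.729,-0.023],"dr": [0,0,0]},
  {"claw": 40,"offset": [-0.038,-0.729,-0.023],"dr": [0,0,0]},
  {"claw": 40,"offset": [-0.038,-0.729,-0.023],"dr": [0,0,0]},
  {"claw": 40,"offset": [-0.038,-0.729,-0.023],"dr": [0,0,0]},
  {"claw": 40,"offset": [-0.038,-0.729,-0.023],"dr": [0,0,0]},
  {"claw": 40,"offset": [-0.038,-0.729,-0.023],"dr": [0,0,0]},
  {"claw": 40,"offset": [-0.038,-0.729,-0.023],"dr": [0,0,0]},
])

```text
t: 3.87
ee_pos: [0.6529, -0.0474, 0.3723]
tcp_rot: [0.0, 1.0, 0.001, -0.002]
wrist_force: [0.6, 0.2, -0.6]
width: 0.0589
gripper_force: 15.0
```

Call:
jog_arm([
  {"claw": 40,"offset": [0,-0.19,0],"dr": [0,0,0]},
  {"claw": 40,"offset": [0,-0.19,0],"dr": [0,0,0]},
  {"claw": 40,"offset": [0,-0.19,0],"dr": [0,0,0]},
  {"claw": 40,"offset": [0,-0.19,0],"dr": [0,0,0]},
  {"claw": 40,"offset": [0,-0.19,0],"dr": [0,0,0]},
])

```text
t: 4.28
ee_pos: [0.653, -0.1617, 0.3721]
tcp_rot: [0.002, 1.0, 0.001, -0.002]
wrist_force: [-0.3, -0.5, -1.0]
width: 0.0585
gripper_force: 15.0
```

Run:
```python
from h import *
o=arm.get_obs(); cal=eyes.calibration("wrist"); im=eyes.grab_frame("wrist")[:,:,::-1].copy(); cv2.imwrite("pics/w3.png",im)
print(o["ee_pos"],o["tcp_rot"],o["joint_vel"].round(3)); np.savez("w3.npz",rvec=cal["rvec"],tvec=cal["tvec"])
for p in ([.581,-.2045,.066],[.5835,-.0997,.11],[.631,-.058,.064]): print(proj(cal,p))
```

```text
[ 0.65298422 -0.16172804  0.37211142] [ 2.13186674e-03  9.99995612e-01  9.49714602e-04 -1.82458976e-03] [ 0.057 -0.015  0.019  0.017  0.012  0.004]
[203.69497397  99.31801238]
[343.35642936 102.19611253]
[374.28913545 157.69433779]
```

View pics/w3.png

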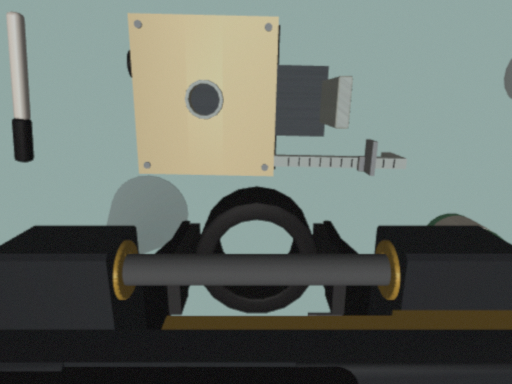

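The wrist view shows the window collar at (204,99) and the handle's top at about (344,102). The fin is at about (370,157), and the held ring is centred at about (256,250). I'll measure these precisely.

Run:
```python
from h import *
cal=eyes.calibration("wrist"); z=np.load("w3.npz"); cal["rvec"],cal["tvec"]=z["rvec"],z["tvec"]
im=cv2.imread("pics/w3.png"); hsv=cv2.cvtColor(im,cv2.COLOR_BGR2HSV)
tan=((hsv[...,0]>10)&(hsv[...,0]<32)&(hsv[...,1]>50)&(hsv[...,2]>80)).astype(np.uint8); tan[200:]=0
c=max(cv2.findContours(tan,cv2.RETR_EXTERNAL,cv2.CHAIN_APPROX_NONE)[0],key=cv2.contourArea)
W=np.array([cast(cal,p,.06)[:2] for p in c[:,0]]); r=cv2.minAreaRect((W*1000).astype(np.float32)); print("box",r, cv2.boxPoints(r).mean(0))
# window hole: non-tan inside box
hole=((1-tan)*0).astype(np.uint8); cv2.drawContours(hole,[c],-1,1,-1); hole&=(1-tan); hole=cv2.morphologyEx(hole,cv2.MORPH_OPEN,np.ones((3,3),np.uint8))
h=[x for x in cv2.findContours(hole,cv2.RETR_EXTERNAL,cv2.CHAIN_APPROX_NONE)[0] if cv2.contourArea(x)>400]
for x in h: e=cv2.fitEllipse(x); print("win",e,cast(cal,e[0],.066),cast(cal,e[0],.06))
# held ring upper/lower rim: dark in region
g=im.max(2); o=[0.653,-0.1617,.372]
print("ring pred mid/bottom/top px",[proj(cal,[o[0],o[1],zz]) for zz in (.181,.196,.211)])
d=np.load if 0 else None
k=cv2.resize(im[85:185,190:430],(780,325),interpolation=cv2.INTER_CUBIC)[:, :]
k2=cv2.resize(im[175:320,180:340],(0,0),fx=1.7,fy=1.7,interpolation=cv2.INTER_CUBIC); k2=np.clip(k2*2.5,0,255)
canvas=np.zeros((325+k2.shape[0],780,3),np.uint8); canvas[:325]=np.clip(cv2.resize(im[55:185,310:425],(780,325*1) ,interpolation=cv2.INTER_CUBIC)*1.0,0,255)if 0 else np.hstack([cv2.resize(im[60:185,310:425],(390,325)),cv2.resize(im[60:185,190:305],(390,325))])
canvas[325:,:k2.shape[1]]=k2; cv2.imwrite("pics/c3.png",canvas)
```

```text
box ((580.8973388671875, -204.94583129882812), (121.30593872070312, 129.56475830078125), 88.5452651977539) [ 580.89734 -204.94583]
win ((203.5690155029297, 98.60814666748047), (37.56333541870117, 39.948585510253906), 159.3638458251953) [ 0.58043151 -0.20457844  0.066     ] [ 0.58041239 -0.20547551  0.06      ]
ring pred mid/bottom/top px [array([255.99565186, 233.65640364]), array([256.0462146 , 245.06066766]), array([256.10617121, 258.58369071])]
```

View pics/c3.png

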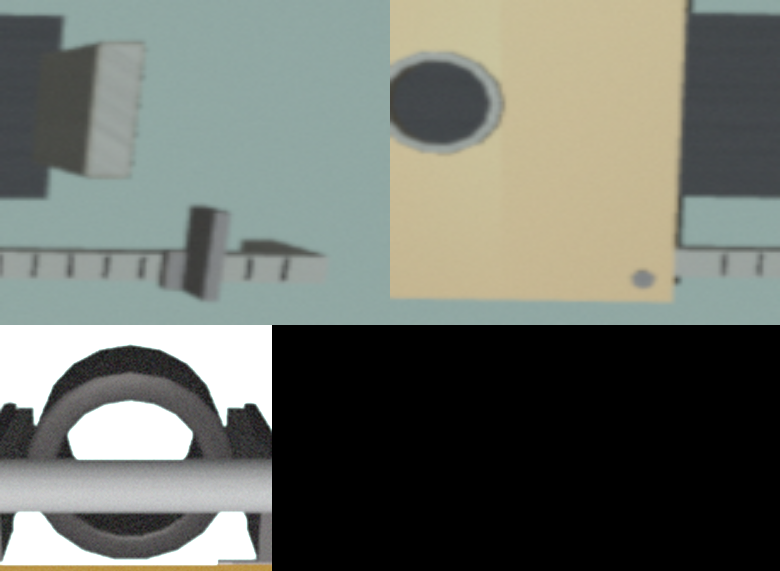

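Run:
```python
from h import *
cal=eyes.calibration("wrist"); z=np.load("w3.npz"); cal["rvec"],cal["tvec"]=z["rvec"],z["tvec"]
im=cv2.imread("pics/w3.png"); g=cv2.cvtColor(im,cv2.COLOR_BGR2GRAY)
th=np.linspace(0,2*np.pi,60); P=np.array([proj(cal,[.653+.029*np.cos(a),-.1617+.029*np.sin(a),.2107]) for a in th]); print("ring top pred",P.min(0),P.max(0))
for r in range(140,176,4): print(r,g[r,360:382])
print("handle");
for r in (88,96,104,112,120): print(r,g[r,320:356])
d=np.array([.0254,.9997]); w=np.array([.5807,-.205])
for n,uv,zz in (("handle",(343.9,102.3),.11),("fin",(373.3,158.5),.064)):
    p=cast(cal,uv,zz)[:2]; print(n,p,"along",(p-w)@d,"side",(p-w)@[1,-.0254])
q=(R.from_quat([0,1,0,0])*R.from_rotvec([0,0,.0254])).as_quat(); print(R.from_quat(q).as_matrix()[:,1])
print(jog([.5807,-.205,.30],q))
```

```text
ring top pred [193.95355333 198.86275335] [318.22188698 312.32386606]
140 [160 162 160 160 158 139  92  67  67  68  70  75  86 108 131 144 147 156
 159 159 159 162]
144 [161 161 161 161 155 128  72  61  62  61  62  62  75 106 131 132 134 140
 157 159 161 160]
148 [159 161 160 159 144 103  65  60  62  58  59  63  91 122 131 133 135 148
 159 160 161 160]
152 [161 161 160 159 136  83  61  63  61  63  63  73 102 128 132 133 140 154
 160 160 152 129]
156 [102 105 107 103  89  65  63  59  62  61  65  88 119 130 131 130 130 127
 127 126 116  90]
160 [129 131 130 126 108  68  61  61  62  61  71 102 129 131 132 140 151 158
 158 158 159 158]
164 [132 131 128 118  93  64  61  61  63  64  82 113 129 133 134 143 157 160
 160 160 159 155]
168 [130 131 127 109  74  62  63  61  61  68 100 129 131 132 139 152 158 159
 159 160 160 160]
172 [159 157 156 150 129 100  72  64  63  79 110 128 133 132 144 158 162 161
 160 160 161 160]
handle
88 [ 70  70  74  72  74  74  76  73  74  73  75  71  74  73  74  74  75  94
 127 150 156 159 159 160 162 160 160 159 158 156 153 145 150 159 159 161]
96 [ 69  73  72  7
[... 160 characters left out ...]
  71  73  74  73  73  72  73  73  71  75 103 140
 156 161 161 160 160 157 157 157 156 156 158 152 152 161 160 161 160 161]
112 [ 75  73  74  76  74  75  75  75  73  76  75  74  75  76  78  92 128 154
 161 163 161 160 156 154 154 156 157 160 154 142 147 158 161 159 160 162]
120 [ 73  73  71  72  75  74  74  74  73  73  73  73  74  75  81 113 147 158
 162 161 160 159 159 160 161 161 161 158 152 155 160 162 161 160 161 160]
handle [ 0.58357275 -0.09931253] along 0.10572873481796896 side 0.00018828825126777235
fin [ 0.6317072  -0.05880403] along 0.1474476909622877 side 0.047293827186182684
[0.02539727 0.99967744 0.        ]
(array([ 0.12  , -0.0756,  0.1209]), array([ 0.0007, -0.0012,  0.0074]))
```

Run:
```python
from h import *
cal=eyes.calibration("wrist"); z=np.load("w3.npz"); cal["rvec"],cal["tvec"]=z["rvec"],z["tvec"]
d=np.array([.0254,.9997]); w=np.array([.5807,-.205])
for uv,zz in (((375.3,144),.064),((374.1,152),.064),((373,160),.064),((372.1,168),.064),((345,88),.11),((343.9,96),.11),((343.2,104),.11),((342.3,112),.11),((341.5,120),.11)):
    p=cast(cal,uv,zz)[:2]; print(p,"along",(p-w)@d,"side",(p-w)@[1,-.0254])
```

```text
[ 0.61904099 -0.05816111] along 0.14776869640416535 side 0.03461128576676824
[ 0.62599343 -0.0585981 ] along 0.14750842853752158 side 0.04157482547094378
[ 0.63303349 -0.05895295] along 0.1473325035509073 side 0.04862389628379463
[ 0.64016332 -0.05913593] along 0.14733067510678757 side 0.05575836806513022
[ 0.57392886 -0.09915369] along 0.10564257337425864 side -0.009459634333444844
[ 0.57929699 -0.09958202] along 0.10535071892137245 side -0.004080625611028231
[ 0.58473099 -0.09973327] along 0.10533753796237828 side 0.001357211173999418
[ 0.59022993 -0.10002831] along 0.10518225629931231 side 0.0068636464733293125
[ 0.59579607 -0.10025553] along 0.10509648909525475 side 0.012435562698076878
```

Call:
jog_arm([
  {"claw": 40,"offset": [0.06,-0.038,0],"dr": [0,0,0.008]},
  {"claw": 40,"offset": [0.12,-0.0755,0],"dr": [0,0,0.008]},
  {"claw": 40,"offset": [0.12,-0.0755,0.04],"dr": [0,0,0.008]},
  {"claw": 40,"offset": [0.12,-0.0755,0.08],"dr": [0,0,0.008]},
  {"claw": 40,"offset": [0.12,-0.0755,0.12],"dr": [0,0,0.008]},
  {"claw": 40,"offset": [0.12,-0.0755,0.15],"dr": [0,0,0.008]},
  {"claw": 40,"offset": [0.12,-0.0755,0.15],"dr": [0,0,0.008]},
  {"claw": 40,"offset": [0.12,-0.0755,0.15],"dr": [0,0,0.008]},
])

```text
t: 5.0
ee_pos: [0.5815, -0.2029, 0.2832]
tcp_rot: [0.012, 1.0, 0.001, -0.002]
wrist_force: [-0.6, 0.1, -1.0]
width: 0.0587
gripper_force: 15.0
```

Run:
```python
from h import *
q=(R.from_quat([0,1,0,0])*R.from_rotvec([0,0,.0254])).as_quat()
for i in range(3): print(arm.get_obs()["ee_pos"],jog([.5807,-.205,.2525],q)); eyes.grab_frame("wrist")
```

```text
[ 0.58151681 -0.20290107  0.28319741] (array([ 0.0011, -0.0036,  0.0512]), array([ 0.0007, -0.0011,  0.0007]))
[ 0.58212216 -0.20345518  0.28452439] (array([ 0.0023, -0.0027,  0.0534]), array([ 0.0002, -0.0002,  0.0006]))
[ 0.58241366 -0.20387357  0.28537587] (array([ 0.0029, -0.0019,  0.0548]), array([-0.0002,  0.0004,  0.0005]))
```

Call:
jog_arm([
  {"claw": 40,"offset": [0.0025,-0.0015,0.015],"dr": [0,0,0]},
  {"claw": 40,"offset": [0.0025,-0.0015,0.03],"dr": [0,0,0]},
  {"claw": 40,"offset": [0.0025,-0.0015,0.042],"dr": [0,0,0]},
  {"claw": 40,"offset": [0.0025,-0.0015,0.042],"dr": [0,0,0]},
  {"claw": 40,"offset": [0.0025,-0.0015,0.042],"dr": [0,0,0]},
  {"claw": 40,"offset": [0.0025,-0.0015,0.042],"dr": [0,0,0]},
])

```text
t: 5.65
ee_pos: [0.5803, -0.2057, 0.2591]
tcp_rot: [0.013, 1.0, 0.0, -0.0]
wrist_force: [-0.2, 0.3, -1.4]
width: 0.0586
gripper_force: 15.0
```

Run:
```python
from h import *
q=(R.from_quat([0,1,0,0])*R.from_rotvec([0,0,.0254])).as_quat()
for i in range(2): print(arm.get_obs()["ee_pos"],jog([.5807,-.205,.2525],q),arm.get_obs()["wrist_force"]); eyes.grab_frame("wrist")
```

```text
[ 0.58029146 -0.20573464  0.25914281] (array([-0.0007,  0.0012,  0.0111]), array([ 0.    , -0.0001, -0.    ])) [-0.19796187  0.28360608 -1.387548  ]
[ 0.58038092 -0.20578182  0.25940094] (array([-0.0005,  0.0013,  0.0115]), array([-0.0001,  0.0001,  0.    ])) [ 1.04227291 -1.21588764  0.32405872]
```

Call:
jog_arm([
  {"claw": 40,"offset": [-0.0005,0.001,0.004],"dr": [0,0,0]},
  {"claw": 40,"offset": [-0.0005,0.001,0.008],"dr": [0,0,0]},
  {"claw": 40,"offset": [-0.0005,0.001,0.012],"dr": [0,0,0]},
  {"claw": 40,"offset": [-0.0005,0.001,0.012],"dr": [0,0,0]},
  {"claw": 40,"offset": [-0.0005,0.001,0.012],"dr": [0,0,0]},
])

```text
t: 6.17
ee_pos: [0.5805, -0.205, 0.2519]
tcp_rot: [0.013, 1.0, 0.0, -0.0]
wrist_force: [0.5, 0.6, -0.6]
width: 0.0586
gripper_force: 15.0
```

It went down past the collar level with no contact force, so it is over the collar. Releasing.

Call:
jog_arm([
  {"claw": 95,"offset": [0,0,0],"dr": [0,0,0]},
  {"claw": 95,"offset": [0,0,0],"dr": [0,0,0]},
  {"claw": 95,"offset": [0,0,0],"dr": [0,0,0]},
  {"claw": 95,"offset": [0,0,0],"dr": [0,0,0]},
  {"claw": 95,"offset": [0,0,-0.05],"dr": [0,0,0]},
  {"claw": 95,"offset": [0,0,-0.1],"dr": [0,0,0]},
  {"claw": 95,"offset": [0,0,-0.15],"dr": [0,0,0]},
  {"claw": 95,"offset": [0,0,-0.15],"dr": [0,0,0]},
])

```text
t: 6.83
ee_pos: [0.5824, -0.2059, 0.3485]
tcp_rot: [0.013, 1.0, -0.003, 0.005]
wrist_force: [1.1, -0.7, 0.8]
width: 0.0822
gripper_force: 0.0
```

Call:
jog_arm([
  {"claw": 95,"offset": [-0.1,0.12,-0.05],"dr": [0,0,0]},
  {"claw": 95,"offset": [-0.1,0.12,-0.05],"dr": [0,0,0]},
  {"claw": 95,"offset": [-0.1,0.12,-0.05],"dr": [0,0,0]},
  {"claw": 95,"offset": [-0.1,0.12,-0.05],"dr": [0,0,0]},
  {"claw": 95,"offset": [-0.1,0.12,-0.05],"dr": [0,0,0]},
])

```text
t: 7.25
ee_pos: [0.6424, -0.1337, 0.3717]
tcp_rot: [0.011, 1.0, -0.0, -0.0]
wrist_force: [-1.9, 0.6, -0.1]
width: 0.0826
gripper_force: 0.0
```

Run:
```python
from h import *
cal=eyes.calibration("wrist"); im=eyes.grab_frame("wrist")[:,:,::-1].copy(); cv2.imwrite("pics/w4.png",im)
o=arm.get_obs(); print(o["ee_pos"]); g=im.max(2)
m=(g<48).astype(np.uint8); m[220:]=0
for c in cv2.findContours(m,cv2.RETR_EXTERNAL,cv2.CHAIN_APPROX_NONE)[0]:
    if cv2.contourArea(c)>300: e=cv2.fitEllipse(c); print(e,cast(cal,e[0],.09))
th=np.linspace(0,2*np.pi,60); P=np.array([proj(cal,[.5807+.029*np.cos(a),-.205+.029*np.sin(a),.09]) for a in th]); print(P.min(0),P.max(0))
q=(R.from_quat([0,1,0,0])*R.from_rotvec([0,0,.0254])).as_quat(); print(jog([.5834,-.0998,.30],q))
```

```text
[ 0.64177259 -0.13451261  0.37119715]
((4.033830642700195, 158.07754516601562), (8.964940071105957, 52.109718322753906), 177.58056640625) [ 0.61172629 -0.33361387  0.09      ]
((164.26365661621094, 114.30873107910156), (72.19569396972656, 77.51394653320312), 109.22111511230469) [ 0.58087219 -0.20320194  0.09      ]
[123.89641622  74.25941748] [199.74468652 151.72585352]
(array([0.0984, 0.0555, 0.1189]), array([-0.    , -0.0007,  0.0003]))
```

View pics/w4.png

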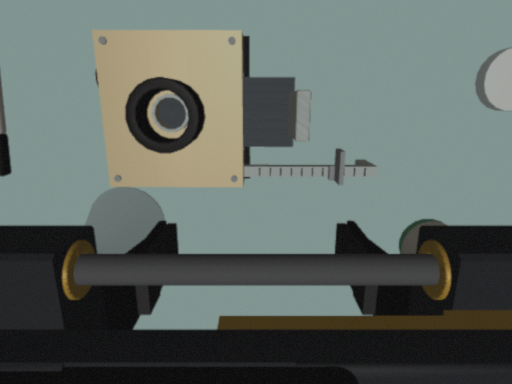

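The shield sits flat and concentric round the window at (164,114). The clip is still at about (340,168). Now the handle.

Call:
jog_arm([
  {"claw": 45,"offset": [0.0985,0.0555,0.05],"dr": [0,0,0]},
  {"claw": 45,"offset": [0.0985,0.0555,0.05],"dr": [0,0,0]},
  {"claw": 45,"offset": [0.0985,0.0555,0.05],"dr": [0,0,0]},
  {"claw": 45,"offset": [0.0985,0.0555,0.09],"dr": [0,0,0]},
  {"claw": 45,"offset": [0.0985,0.0555,0.12],"dr": [0,0,0]},
  {"claw": 45,"offset": [0.0985,0.0555,0.12],"dr": [0,0,0]},
  {"claw": 45,"offset": [0.0985,0.0555,0.12],"dr": [0,0,0]},
])

```text
t: 7.88
ee_pos: [0.5831, -0.1007, 0.2988]
tcp_rot: [0.013, 1.0, 0.001, -0.002]
wrist_force: [-0.4, 0.1, -0.5]
width: 0.0449
gripper_force: 0.0
```

Run:
```python
from h import *
q=(R.from_quat([0,1,0,0])*R.from_rotvec([0,0,.0254])).as_quat(); print(arm.get_obs()["ee_pos"],arm.get_obs()["width"],jog([.5834,-.0998,.259],q))
```

```text
[ 0.58312517 -0.10068063  0.29883898] 0.0448659416444944 (array([-0.0007,  0.0014,  0.0664]), array([ 0.0003, -0.0013, -0.0004]))
```

Call:
jog_arm([
  {"claw": 45,"offset": [0,0.0015,0.03],"dr": [0,0,0]},
  {"claw": 45,"offset": [0,0.0015,0.055],"dr": [0,0,0]},
  {"claw": 45,"offset": [0,0.0015,0.066],"dr": [0,0,0]},
  {"claw": 45,"offset": [0,0.0015,0.066],"dr": [0,0,0]},
  {"claw": 45,"offset": [0,0.0015,0.066],"dr": [0,0,0]},
])

```text
t: 8.3
ee_pos: [0.5844, -0.0993, 0.2611]
tcp_rot: [0.013, 1.0, -0.0, 0.0]
wrist_force: [-0.3, -0.8, 0.6]
width: 0.0395
gripper_force: 0.0
```

Call:
jog_arm([
  {"claw": 0,"offset": [0,0,0],"dr": [0,0,0]},
  {"claw": 0,"offset": [0,0,0],"dr": [0,0,0]},
  {"claw": 0,"offset": [0,0,0],"dr": [0,0,0]},
  {"claw": 0,"offset": [0,0,0],"dr": [0,0,0]},
  {"claw": 0,"offset": [0,0,0],"dr": [0,0,0]},
  {"claw": 0,"offset": [0,0,0],"dr": [0,0,0]},
  {"claw": 0,"offset": [0,0,0],"dr": [0,0,0]},
], force=35)

```text
t: 8.88
ee_pos: [0.5843, -0.0993, 0.2608]
tcp_rot: [0.012, 1.0, -0.001, 0.0]
wrist_force: [-1.4, -2.1, 1.2]
width: 0.0095
gripper_force: 35.0
```

Run:
```python
from h import *
o=arm.get_obs(); print(o["ee_pos"],o["width"],o["wrist_force"],o["gripper_force"])
```

```text
[ 0.58425963 -0.09931208  0.26084932] 0.009497072009822038 [-1.43626036 -2.07161186  1.15663203] 35.00030442606658
```

Call:
jog_arm([
  {"claw": 0,"offset": [0,0.015,0],"dr": [0,0,0]},
  {"claw": 0,"offset": [0,0.03,0],"dr": [0,0,0]},
  {"claw": 0,"offset": [0,0.045,0],"dr": [0,0,0]},
  {"claw": 0,"offset": [0,0.06,0],"dr": [0,0,0]},
  {"claw": 0,"offset": [0,0.07,0],"dr": [0,0,0]},
  {"claw": 0,"offset": [0,0.07,0],"dr": [0,0,0]},
  {"claw": 0,"offset": [0,0.07,0],"dr": [0,0,0]},
  {"claw": 0,"offset": [0,0.07,0],"dr": [0,0,0]},
])

```text
t: 9.55
ee_pos: [0.5853, -0.0572, 0.2608]
tcp_rot: [0.012, 1.0, -0.001, 0.0]
wrist_force: [-0.6, -5.3, 2.3]
width: 0.0096
gripper_force: 35.0
```

Run:
```python
from h import *
for n in ("top","scene"): cv2.imwrite(f"pics/{n}5.png",eyes.grab_frame(n)[:,:,::-1])
cv2.imwrite("pics/w5.png",eyes.grab_frame("wrist")[:,:,::-1])
o=arm.get_obs(); print(o["t"],o["ee_pos"],o["width"],o["wrist_force"],o["gripper_force"])
s=cv2.imread("pics/scene5.png"); t=cv2.imread("pics/top5.png"); w=cv2.imread("pics/w5.png")
a=cv2.resize(s[130:215,165:250],(400,400),interpolation=cv2.INTER_CUBIC); b=cv2.resize(w[:240,150:390],(400,400))
cv2.imwrite("pics/c5.png",np.hstack([a,b]))
```

```text
9.7 [ 0.5853245  -0.05739894  0.2608065 ] 0.009948732646898365 [-1.47946815 -5.58085956  1.6669886 ] 35.00054420437664
```

View pics/c5.png

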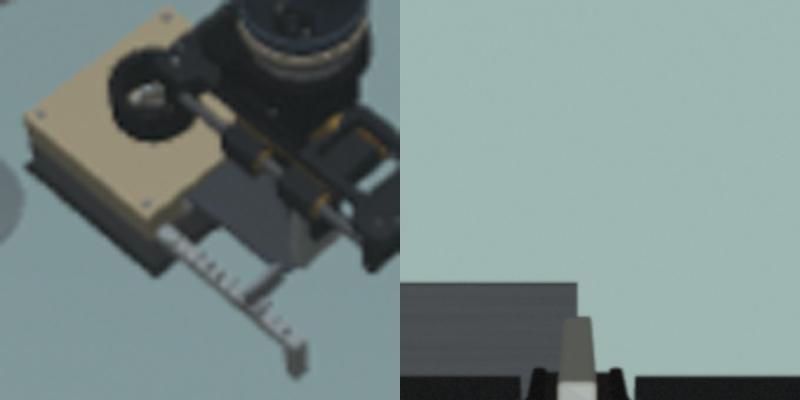

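The handle now stands in line with the fin: in the scene crop the fin's line runs into the handle at about (300,250). The shield is still in place, and TCP along-pull is 147.7 mm against 147.5 mm for the mark. I'll hold briefly, then hand in.

Call:
jog_arm([
  {"claw": 0,"offset": [0,0,0],"dr": [0,0,0]},
  {"claw": 0,"offset": [0,0,0],"dr": [0,0,0]},
  {"claw": 0,"offset": [0,0,0],"dr": [0,0,0]},
  {"claw": 0,"offset": [0,0,0],"dr": [0,0,0]},
  {"claw": 0,"offset": [0,0,0],"dr": [0,0,0]},
  {"claw": 0,"offset": [0,0,0],"dr": [0,0,0]},
])

```text
t: 10.2
ee_pos: [0.5853, -0.0575, 0.2608]
tcp_rot: [0.012, 1.0, -0.001, 0.0]
wrist_force: [-1.4, -4.9, 2.6]
width: 0.0097
gripper_force: 35.0
```

```bash
python3 -c "
from cell import arm
print(arm.get_obs()['ee_pos']); print(arm.sign_off())"
```

```text
[ 0.58531858 -0.05749113  0.260808  ]
the job is handed in; nothing more can be done
None
```

I laid the larger ring flat over the window collar and let it go, pulled the shutter about 42 mm so the handle is in line with the clip (within about 0.5 mm by my measurements), and handed the job in at about 10 s with the handle still gripped at 35 N; no verdict was returned.

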